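# Start the steep: cover the cup and wind the tea timer

## Robot

A 6-joint arm with a two-finger parallel gripper is mounted at the origin on the work surface. World frame = base frame: x ahead of the robot, y to its left, z up, the work surface at z = 0. Lengths are in mm, angles in rad, forces in N, time in s.
With the tool pointing down it reaches from about 350 to 975 mm from the base axis. Payload 7.1 kg.
Tool frame: the origin (TCP) lies at the very end of the fingers, on their centre line; the grasp point (between the pads) lies 19 mm behind it; y points along the fingers, x is the direction in which the jaws open and shut, and the axes are right-handed (so a half turn about y gives the same grasp; the last joint's range is limited). The gripper opens to 88 mm and grips with 3 to 60 N. Pads are 20 mm wide; open, the fingers measure 115 mm over their backs; the gripper's body (75 mm by 178 mm) begins 61 mm behind the grasp point.
Start: joints at [-1.272, 0.423, 1.63, -0, 1.089, -0.019], TCP at [195.316, -593.68, 222.675] pointing down, gripper open.
Joint ranges: [-3, 3], [-0.9, 2.11], [0.09, 2.58], [-1.31, 4.45], [0.11, 2.69], [-2.54, 2.54]. Speed limits (rad/s): [2.39, 2.39, 3.01, 3.14, 3.14, 3.14].

## Interface

Orientations are given as a rotation vector (axis times angle).
In Python, from workcell import ctrl gives the robot as it stands. The module is installed in compiled form; this text tells all that it offers.
- The arm moves only by the tool jog_arm, never from a script. Its argument "steps" is a list of rows, each an object with "turn": the turn, a rotation vector about the world's x, y, z scaled (see below), a list of three; "dp": the shift along the world's x, y, z scaled (see below), a list of three; "claw": the opening, from 0 (shut) to 1 (fully open). In form: [{"turn": [wx, wy, wz], "dp": [x, y, z], "claw": claw}, ...]. A call has 1 to 12 rows; each row is the pose to reach, as a shift and turn from the pose measured when the call began, turning the shorter way round; what a row does not reach only later rows make up. The controller multiplies each number of a shift by 80 mm and each number of a turn by pi rad. A row lasts 1/12 s, in which the tool goes at most 41.7 mm and 7.16 degrees, less where a joint would pass 70% of its speed; a pose out of reach is approached as far as the arm can. A call with a number of a shift or a turn outside -1 to 1 is refused whole. A call with a gripper value outside its range is refused whole. The fingers move at their own pace and stop on an object; the grip force is fixed at half the most. Time passes only in rows, so rows that repeat a pose let the fingers close. It gives the time, the measured TCP pose, the force and the opening at its end, in the units of the state.
- ctrl.get_obs(): the state, without advancing time (a new reading comes with each control period).
- ctrl.get_image(name): name is "side" or "top" or "wrist"; returns a dict with "img" (480x640x3 uint8, red, green, blue), "range_z" (480x640 float32, mm along the optical axis (not along the pixel's ray), 0 where there is no reading), "fovy" (degrees; the focal length in pixels is half the picture's height over the tangent of half this angle, whatever the lens; pixels are square), "cx", "cy" (the principal point, pixels), "camera_from_world" (4x4, takes a point from world to camera coordinates); the wrist camera has in their place "hand_eye" (4x4, takes a point from camera to tool coordinates, whose origin is the TCP and whose axes are the tool frame's). Camera axes: x right, y down, z forward; pixel columns grow to the right and rows downward; lengths in mm; the calibration is good to about 2 mm. A picture is of the moment at which its call begins: read the wrist's pose just before it.
- ctrl.close_job(): hands the job in, once; it reports no verdict.
The state is a dict: "t": time; "qpos": joint angles; "qvel": joint speeds; "joint_torque": joint torques, N m; "ee_pos": TCP position; "orientation": TCP orientation; "ft_force": force on the tool from outside, world axes, zero at the start; "moment": the same for the moment, N m; "width": finger opening in mm.
Only numpy, scipy, OpenCV 4.12 (cv2) and the standard library are available. Lean on these libraries where they do the work, as an engineer would, in place of code of your own. Each camera call takes 0.05 s, during which the arm holds its last target.

## Task

Put the lid on the lidded cup so that it sits level on the rim, then wind the tea timer by turning its knob clockwise (seen from above) all the way to its stop, and let go of everything. The timer is light and its knob is stiff, so press down on the knob while you turn it, so that the timer does not twist round or slide on the tray; but never load the timer onto the tray with more than about 25 N, and leave the other tea things as they are.

Things in the scene. Friction and masses are not known exactly. Their poses are not given: they have to be found in the camera images.
- tray: Flat dark wooden tea tray, fixed to the table, 300 (its x) x 480 (its y) x 20 mm high; origin at the centre of its underside on the table. Timer, cup, lid and three small tasting cups stand on its flat top.
- timer: Loose tea timer, about 0.33 kg in all: a round aluminium drum 88 mm in diameter, its top 32 mm above its underside, on three rubber feet 32 mm from its axis; origin at the centre of its underside, z up along the knob's axis. Its black knob stands above the drum. The timer stays put under a turning knob only while the knob is pressed with some 7 to 12 N (the feet's grip varies).
- knob_low (a point): Point of the timer on the knob's axis, 48 mm above its underside. The knob's flange (52 mm across, 8 mm thick) has its upper face 0 to 16 mm above this point, unmeasured (the knob was pushed on by hand); on it stands the grip bar, 46 long, 14 wide, 28 mm high. The knob springs straight down up to 6 mm at about 6 N/mm, then goes solid. Fingertips may rest on the flange.
- timer_knob (a joint): Knob angle, rad: grows clockwise seen from above, stop at 1.40, starts at 0 to 0.2, stays where it is left; turning takes about 0.25 N m. At 0 the bar lies along the timer's x axis, its white pointer line towards the timer's -x; at angle a the bar lies along the timer's x axis turned by -a about z.
- timer_edge (a point): Point on the timer drum's upper rim on its -x side, 44 mm from the axis and 32 mm above its underside, at the first of the dark tick marks.
- cup: Loose open lidded-tea cup without handle, pale green ceramic, 60 mm high, 84 mm outer and 76 mm inner diameter at the rim, 0.22 kg; origin at the centre of its underside, z up.
- lid: Its loose lid, 0.09 kg: a plug 64 to 66 mm in diameter and 8 mm high under a flange 86 mm in diameter that rests on the cup's rim, with a round grip 18 mm in diameter from 16 to 43 mm above the underside. Origin at the centre of the plug's underside, z up along the grip. Starts upright on the tray; seated on the cup, its origin lies 52 mm above the cup's origin, on the same axis.
- tasting_cup_a: Small tasting cup on the tray, 44 mm in diameter, 34 mm high, origin at the centre of its underside; leave alone.
- tasting_cup_b: Another such tasting cup; leave alone.
- tasting_cup_c: Another such tasting cup; leave alone.
- burner: Brass incense burner, 72 mm in diameter, 78 mm high, on the table right of the tray; origin at the centre of its underside; leave alone.
- caddy: Dark metal tea caddy, 68 mm in diameter, 100 mm high, on the table left of the tray; origin at the centre of its underside; leave alone.
Things that resemble listed ones, but are neither listed nor needed, are in the scene too. Leave any pink or yellow look-alike of the lid alone.

How it is judged (in metres and radians):
On the way, in this order (a step that is already met when the one before it is completed fails the run):
1. the lid sits level on the cup's rim, the cup upright (horizontal distance between lid and cup below 0.008 m and z of lid in the frame of cup between 0.048 and 0.055 m and angle between each of lid, cup's own z axis and vertical below 0.08 rad), for 0.2 s.
2. the knob is wound to its stop (within 0.1 rad) (value of joint timer_knob above 1.3 rad), for 0.2 s.
At the end, for the whole second after the job is handed in: The lid sits level (0.08 rad) and centred (8 mm) on the rim, its origin 48 to 55 mm above the cup's; the cup is upright, within 40 mm of its start; the knob is beyond 1.30 rad; the timer is upright, its centre and edge point within 12 mm of their start; all at rest and released (all of step 1 and distance of cup from where it was at the start of the episode below 0.04 m and value of joint timer_knob above 1.3 rad and angle between timer's own z axis and vertical below 0.05 rad and distance of each of timer, timer_edge from where it was at the start of the episode below 0.012 m and linear speed of each of lid, timer below 0.02 m/s); the robot touches nothing.
It fails at once if the timer twists or slides: its centre or its edge point is more than 12 mm from where it was (distance of any of timer_edge, timer from where it was at the start of the episode above 0.012 m).
It fails at once if the timer is pressed onto the tray with more than 28 N (contact force between timer and tray above 28 N).
It fails at once if another tea thing is shifted by more than 20 mm (distance of any of tasting_cup_a, tasting_cup_b, tasting_cup_c, burner, caddy from where it was at the start of the episode above 0.02 m).
It also fails if it takes over 61 s, if anything falls off the work surface, if the arm or the gripper's body presses on something with over 40 N, if the wrist force passes 120 N, or if a joint passes its speed limit or range.

## Working session

There is one attempt and no reset: what is moved stays moved. The work goes in short steps, Python scripts to look and compute and a tool call to move; the robot and the scene stay as the last step left them, time stands still between calls to the robot, and variables do not carry over. Pictures are saved under pics/ and viewed, and the job is handed in when it is done.

Besides the shell and the picture viewer there is one more tool, called after ">>>" as name(argument=value, ...), one argument or row to a line, values as JSON. jog_arm: Moves the arm, as the interface text tells. Its arguments: {"type":"object","properties":{"steps":{"type":"array","items":{"type":"object","properties":{"turn":{"type":"array","items":{"type":"number"}},"dp":{"type":"array","items":{"type":"number"}},"claw":{"type":"number"}}}}},"required":["steps"]}

```bash
mkdir -p pics; cat > h.py <<'E'
import numpy as np, cv2
from workcell import ctrl
def grab(n):
    im=ctrl.get_image(n); np.savez('last_'+n,**{k:v for k,v in im.items()}); return im
def K(im):
    f=240/np.tan(np.radians(im['fovy'])/2); return f,im['cx'],im['cy']
def px2w(im,u,v,d=None,T=None):
    f,cx,cy=K(im)
    if d is None: d=im['range_z'][int(v),int(u)]
    p=np.array([(u-cx)/f*d,(v-cy)/f*d,d,1])
    M=np.linalg.inv(im['camera_from_world']) if T is None else T
    return (M@p)[:3]
def cloud(im,M=None):
    f,cx,cy=K(im); v,u=np.mgrid[0:480,0:640]; d=im['range_z']
    P=np.stack([(u-cx)/f*d,(v-cy)/f*d,d,np.ones_like(d)],-1)
    if M is None: M=np.linalg.inv(im['camera_from_world'])
    W=P@M.T; return W[...,:3]
def save(n,img): cv2.imwrite('pics/'+n+'.png',img[:,:,::-1])
E
python3 - <<'E'
from h import *
for n in('top','side'):
    im=grab(n); save(n+'1',im['img']); print(n,im['fovy'],im['cx'],im['cy'],(im['range_z']>0).mean()); print(np.linalg.inv(im['camera_from_world']).round(3))
o=ctrl.get_obs(); print(o)
E
```

```text
top 48.10283534786703 306.66747522507694 248.29595322457646 0.996044921875
[[-0.000000e+00 -9.960000e-01  9.400000e-02  4.136050e+02]
 [-1.000000e+00  1.000000e-03  7.000000e-03 -7.982000e+00]
 [-7.000000e-03 -9.400000e-02 -9.960000e-01  1.287047e+03]
 [ 0.000000e+00  0.000000e+00  0.000000e+00  1.000000e+00]]
side 52.34278765006171 318.44086307603084 235.42303856940194 0.9959733072916667
[[-8.17000e-01 -3.60000e-01  4.50000e-01  9.70970e+01]
 [-5.76000e-01  5.21000e-01 -6.30000e-01  6.07172e+02]
 [-8.00000e-03 -7.74000e-01 -6.33000e-01  6.88702e+02]
 [ 0.00000e+00  0.00000e+00  0.00000e+00  1.00000e+00]]
{'t': 0.1, 'qpos': array([-1.27202252e+00,  4.23777572e-01,  1.63059392e+00, -6.81984294e-06,
        1.08860526e+00, -1.89709527e-02]), 'qvel': array([-0.00041012, -0.00042104, -0.00155386,  0.00167336,  0.00012175,
       -0.0001529 ]), 'joint_torque': array([ 4.93694370e-04, -5.45613742e+01, -2.74325556e+01,  6.44949102e-02,
        1.88252743e-02, -4.45154603e-05]), 'ee_pos': array([ 195.15904928, -593.22530197,  221.97894448]), 'orientation': array([-1.34207786,  0.97281808, -0.9709794 ]), 'ft_force': array([ 0.23684152, -0.96187108, -0.47074802]), 'moment': array([-0.01654   ,  0.0310596 ,  0.01263298]), 'width': 87.7758631071006}
```

View pics/top1.png

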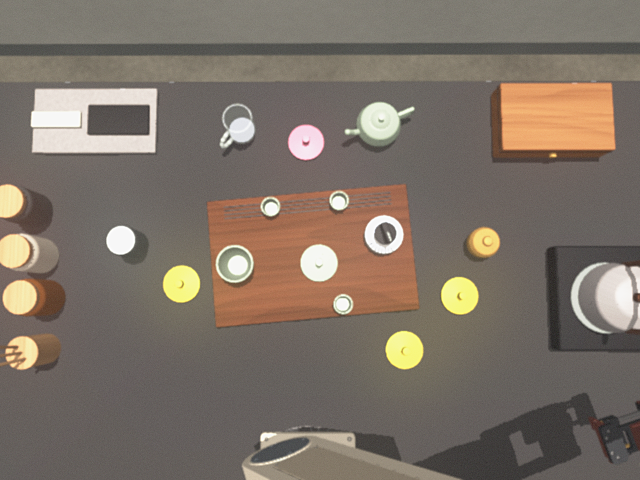

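View pics/side1.png

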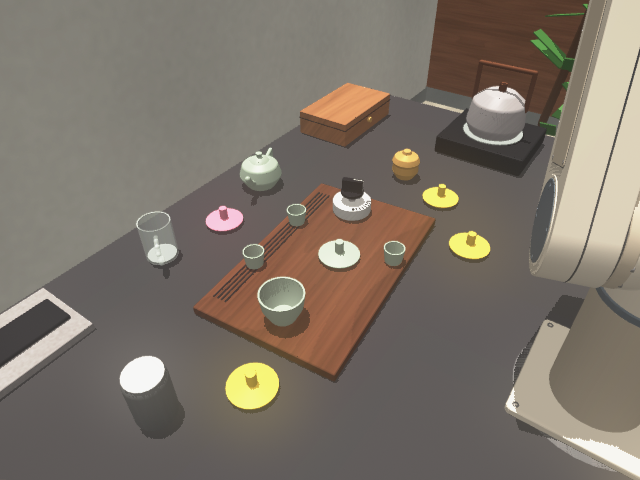

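The lid is the pale green disc on the tray at top (319,263). The pink one at (306,142) and the yellow ones at (181,284), (460,296) and (404,350) are look-alikes off the tray. The cup is at (235,264) and the timer at (384,235). I'll measure these and confirm in an enlarged crop.

```bash
python3 - <<'E'
import numpy as np,cv2
from h import *
im=dict(np.load('last_top.npz')); W=cloud(im); S=dict(np.load('last_side.npz')); WS=cloud(S)
c=im['img'][185:325,205:425]; save('c1',cv2.resize(c,None,fx=3.6,fy=3.6,interpolation=cv2.INTER_CUBIC))
def fit(W,ctr,r,z0,z1,name):
    m=(np.hypot(W[...,0]-ctr[0],W[...,1]-ctr[1])<r)&(W[...,2]>z0)&(W[...,2]<z1)
    P=W[m]
    if len(P)<5: print(name,'few');return
    (x,y),R=cv2.minEnclosingCircle(P[:,:2].astype(np.float32)); print(name,len(P),'circ',round(x,1),round(y,1),round(R,1),'z',np.percentile(P[:,2],[5,50,95]).round(1),'mean',P[:,:2].mean(0).round(1))
print('tray z',px2w(im,280,300),px2w(im,370,290))
for n,u,v in(('lid',319,263),('cup',235,264),('timer',384,235),('a',271,207),('b',339,200),('c',343,304),('burner',484,242),('caddy',121,240)):
    p=px2w(im,u,v); print(n,p.round(1))
    for nm,w in(('top',W),('side',WS)):
        if n=='lid': fit(w,p,60,27,45,nm+' flange'); fit(w,p,25,50,75,nm+' grip')
        if n=='cup': fit(w,p,60,74,90,nm+' rim')
        if n=='timer': fit(w,p,65,48,56,nm+' drum'); fit(w,p,65,63,86,nm+' flange');fit(w,p,65,87,120,nm+' bar')
        if n in 'abc': fit(w,p,32,45,65,nm)
        if n=='burner': fit(w,p,45,30,90,nm)
E
```

```text
tray z [411.73188524  63.28942478  19.06179119] [ 435.1401539  -148.640384     14.44207016]
lid [495.8 -27.8  61.6]
top flange 965 circ 500.0 -29.5 45.5 z [28.4 32.8 37.6] mean [498.3 -26.9]
top grip 49 circ 498.5 -26.7 8.9 z [59.2 61.7 66.7] mean [498.2 -26.8]
side flange 835 circ 498.4 -27.2 44.8 z [28.4 31.3 35.4] mean [495.4 -20.4]
side grip 73 circ 499.1 -26.0 9.7 z [50.8 59.8 62.3] mean [497.7 -23.8]
cup [496.1 169.3  24.5]
top rim 219 circ 493.4 164.1 41.6 z [75.  78.8 83.1] mean [494.8 165. ]
side rim 363 circ 495.0 164.8 42.9 z [74.5 77.3 79.3] mean [494.4 164.3]
timer [ 556.5 -172.9   91. ]
top drum 626 circ 562.8 -176.9 43.8 z [48.8 51.8 55.1] mean [ 560.6 -175.2]
top flange 252 circ 563.1 -176.9 25.9 z [74.3 77.4 82.9] mean [ 560.9 -174.9]
top bar 156 circ 562.3 -174.5 23.8 z [ 92.4 105.1 109.1] mean [ 562.4 -175.9]
side drum 477 circ 562.7 -175.1 43.6 z [48.4 50.3 52.4] mean [ 558.  -166.1]
side flange 219 circ 562.2 -174.6 26.3 z [70.6 76.5 84.6] mean [ 558.2 -165.9]
side bar 205 circ 564.2 -178.0 23.8 z [ 88.8 100.3 105.1] mean [ 562.1 -173.2]
a [632.1  85.5  22.7]
top 90 circ 628.9 85.6 21.9 z [46.3 52.8 56.1] mean [631.5  87.2]
side 155 circ 629.5 85.8 23.4 z [45.9 50.5 53.4] mean [629.9  86.3]
b [648.5 -76.3  23.8]
top 91 circ 642.8 -74.1 21.7 z [47.  52.5 57.3] mean [644.7 -74.4]
side 131 circ 644.1 -72.9 23.4 z [45.5 50.1 53.7] mean [643.2 -73.4]
c [402.4 -84.4  20.8]
top 91 circ 402.6 -82.0 21.4 z [46.6 52.6 56. ] mean [402.6 -82.5]
side 172 circ 402.7 -81.4 23.2 z [45.3 50.1 53.4] mean [403.2 -81.5]
burner [ 542.3 -401.1   74.1]
top 754 circ 545.4 -409.2 35.6 z [46.9 62.  75.6] mean [ 543.4 -404. ]
side 507 circ 544.2 -402.9 34.8 z [32.5 55.8 72.6] mean [ 539.4 -393.1]
caddy [545.3 414.7  96.3]
```

View pics/c1.png

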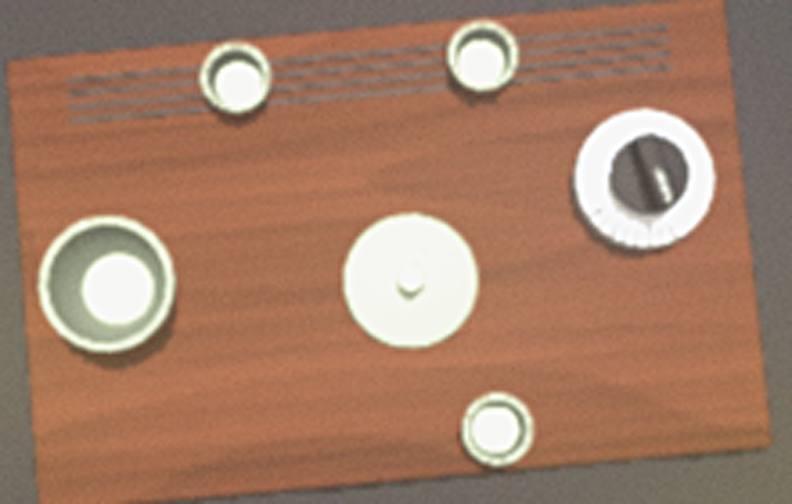

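Confirmed: the lid is the pale green one at crop (410,280) on the tray. Its measured heights and sizes match the description, and so do those of the cup and timer. Next is the tool orientation.

```bash
python3 - <<'E'
from h import *
from scipy.spatial.transform import Rotation as R
o=ctrl.get_obs(); M=R.from_rotvec(o['orientation']).as_matrix(); print(M.round(4)); print('xdir deg',np.degrees(np.arctan2(M[1,0],M[0,0])))
p=o['ee_pos']
for n,t in(('lid above',[498.5,-26.5,140]),('timer',[562.5,-175.5,0]),('cup',[494.5,164.5,0])): print(n,(np.array(t)-p).round(1),((np.array(t)-p)/80).round(3))
E
```

```text
[[ 3.124e-01 -4.000e-04  9.499e-01]
 [-9.499e-01  1.300e-03  3.124e-01]
 [-1.400e-03 -1.000e+00  0.000e+00]]
xdir deg -71.79438421867185
lid above [303.3 566.7 -82. ] [ 3.792  7.084 -1.025]
timer [ 367.3  417.7 -222. ] [ 4.592  5.222 -2.775]
cup [ 299.3  757.7 -222. ] [ 3.742  9.472 -2.775]
```

>>> jog_arm(
  steps=[
    {"dp": [0.45, 0.5, 0], "turn": [0, 0, 0], "claw": 1},
    {"dp": [0.9, 1, 0], "turn": [0, 0, 0], "claw": 1},
    {"dp": [0.9, 1, 0], "turn": [0, 0, 0], "claw": 1},
  ],
)

```text
t: 0.35
ee_pos: [268.2, -510.5, 221.2]
orientation: [-1.34, 0.974, -0.97]
ft_force: [0.7, -0.7, -0.2]
width: 87.7
```

>>> jog_arm(
  steps=[
    {"dp": [0.45, 0.5, 0], "turn": [0, 0, 0], "claw": 1},
    {"dp": [0.9, 1, 0], "turn": [0, 0, 0], "claw": 1},
    {"dp": [0.9, 1, 0], "turn": [0, 0, 0], "claw": 1},
  ],
)

```text
t: 0.6
ee_pos: [341.5, -427.8, 220.9]
orientation: [-1.339, 0.974, -0.968]
ft_force: [0.2, -0.8, 0.5]
width: 88.1
```

>>> jog_arm(
  steps=[
    {"dp": [0.45, 0.5, 0], "turn": [0, 0, 0], "claw": 1},
    {"dp": [0.9, 1, 0], "turn": [0, 0, 0], "claw": 1},
    {"dp": [0.9, 1, 0], "turn": [0, 0, 0], "claw": 1},
  ],
)

```text
t: 0.85
ee_pos: [414.9, -345.1, 220.6]
orientation: [-1.339, 0.974, -0.967]
ft_force: [-0.2, -0.1, -0.6]
width: 87.7
```

>>> jog_arm(
  steps=[
    {"dp": [0.45, 0.5, 0], "turn": [0, 0, 0], "claw": 1},
    {"dp": [0.9, 1, 0], "turn": [0, 0, 0], "claw": 1},
    {"dp": [0.9, 1, 0], "turn": [0, 0, 0], "claw": 1},
  ],
)

```text
t: 1.1
ee_pos: [488.5, -262.5, 220.4]
orientation: [-1.339, 0.974, -0.966]
ft_force: [-0.6, -0.1, 0.0]
width: 87.7
```

```bash
python3 - <<'E'
from h import *
o=ctrl.get_obs(); print(o['ee_pos'],o['qpos'],o['t'])
im=grab('wrist'); print(im['hand_eye'].round(3),im['fovy'],im['cx'],im['cy']); save('w1',im['img'])
E
```

```text
[ 488.50248745 -262.46699418  220.42581214] [-0.51737831  0.32493651  1.78637458  0.00601116  1.03442314  0.73033958] 1.1
[[   1.      -0.       0.      -0.227]
 [  -0.      -0.271    0.963 -161.586]
 [  -0.      -0.963   -0.271   74.063]
 [   0.       0.       0.       1.   ]] 58.28568879803361 321.8147997748992 240.50015688158933
```

View pics/w1.png

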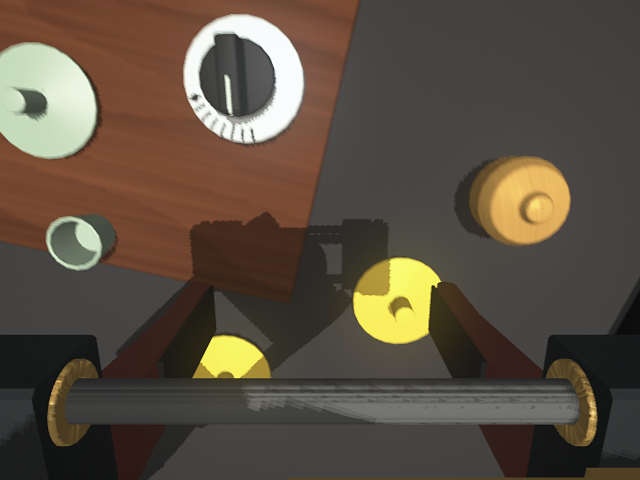

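The wrist picture shows the timer at (243,78), its bar near-vertical with the white pointer at (228,95) and tick marks at lower left. The lid is at the left edge. I'll measure the timer here.

```bash
cat >> h.py <<'E'
from scipy.spatial.transform import Rotation as R
def wristM(o,im):
    T=np.eye(4); T[:3,:3]=R.from_rotvec(o['orientation']).as_matrix(); T[:3,3]=o['ee_pos']; return T@im['hand_eye']
E
python3 - <<'E'
from h import *
o=ctrl.get_obs(); im=dict(np.load('last_wrist.npz')); M=wristM(o,im); W=cloud(im,M); np.save('Mw.npy',M)
c=np.array([562.5,-175.5]); r=np.hypot(W[...,0]-c[0],W[...,1]-c[1])
for a,b,rr in((48,56,60),(70,86,32),(95,112,32)):
    P=W[(r<rr)&(W[...,2]>a)&(W[...,2]<b)]; (x,y),q=cv2.minEnclosingCircle(P[:,:2].astype(np.float32))
    print(a,len(P),x,y,q,np.percentile(P[:,2],[5,50,95]),cv2.minAreaRect(P[:,:2].astype(np.float32)))
    if a==95:
        Q=P[:,:2]-P[:,:2].mean(0); w,v=np.linalg.eigh(Q.T@Q); print('bar dir',np.degrees(np.arctan2(*v[::-1,1])),P.mean(0))
m=(np.hypot(W[...,0]-498,W[...,1]+27)<20)&(W[...,2]>57); print('lidgrip',cv2.minEnclosingCircle(W[m][:,:2].astype(np.float32)),np.median(W[m][:,2]))
save('w1c',cv2.resize(im['img'][5:150,170:320],None,fx=4,fy=4,interpolation=cv2.INTER_CUBIC))
E
```

```text
48 6868 567.87939453125 -173.73162841796875 44.07191467285156 [50.19008146 51.71227081 52.99909925] ((567.7611694335938, -174.16363525390625), (87.31314086914062, 86.57484436035156), 9.134222984313965)
70 2849 567.4686889648438 -173.95420837402344 25.9697322845459 [76.19088616 77.68475509 79.44723842] ((566.896240234375, -174.47085571289062), (49.53031921386719, 51.644065856933594), 32.23479461669922)
95 2048 567.927001953125 -174.12197875976562 23.6163387298584 [ 99.35705295 105.48059939 106.84408538] ((567.5347290039062, -173.93743896484375), (46.4213752746582, 14.691244125366211), 18.984100341796875)
bar dir -160.1975013975752 [ 568.18365424 -174.69105493  104.94590888]
lidgrip ((502.5301818847656, -24.03409194946289), 9.482093811035156) 62.557175225762705
```

View pics/w1c.png

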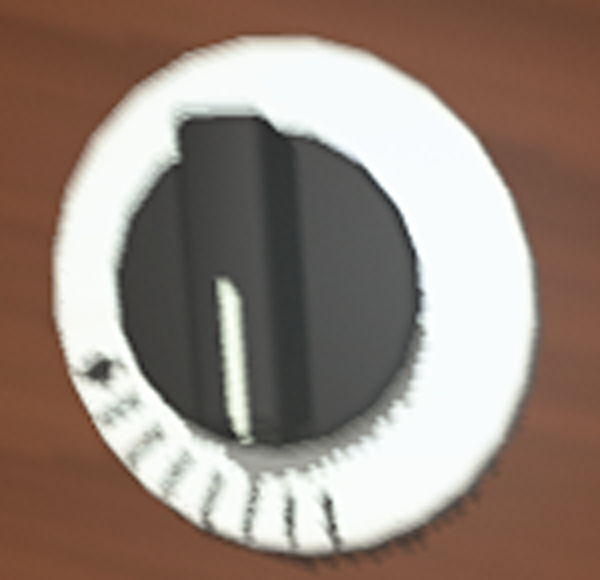

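```bash
python3 - <<'E'
from h import *
im=dict(np.load('last_wrist.npz')); M=np.load('Mw.npy'); f,cx,cy=K(im)
c=np.array([567.7,-174])
def ray(u,v,z):
    d=M[:3,:3]@np.array([(u-cx)/f,(v-cy)/f,1]); o=M[:3,3]; return o+d*(z-o[2])/d[2]
for u,v in((332,520),(290,520),(250,510),(210,500),(175,475),(145,450),(115,410),(98,370)):
    p=ray(170+u/4,5+v/4,51.5)[:2]-c; print(np.hypot(*p).round(1),np.degrees(np.arctan2(p[1],p[0])).round(1))
for u,v in((243,440),(225,285)):
    p=ray(170+u/4,5+v/4,106)[:2]-c; print('ptr',p.round(1),np.degrees(np.arctan2(p[1],p[0])).round(1))
E
```

```text
37.4 -154.1
37.2 -166.2
36.7 -178.0
37.9 170.4
37.6 158.7
38.1 148.3
38.4 135.3
38.3 124.2
ptr [-22.   -7.8] -160.5
ptr [-1.2  0.6] 151.1
```

>>> jog_arm(
  steps=[
    {"dp": [0.05, 0.5, 0], "turn": [0, 0, 0], "claw": 1},
    {"dp": [0.05, 1, 0], "turn": [0, 0, 0], "claw": 1},
    {"dp": [0.05, 1, 0], "turn": [0, 0, 0], "claw": 1},
  ],
)

```text
t: 1.4
ee_pos: [493.8, -175.3, 219.8]
orientation: [-1.338, 0.972, -0.959]
ft_force: [-0.5, 0.7, -0.6]
width: 87.7
```

>>> jog_arm(
  steps=[
    {"dp": [0.05, 0.5, 0], "turn": [0, 0, 0], "claw": 1},
    {"dp": [0.05, 1, -0.2], "turn": [0, 0, 0], "claw": 1},
    {"dp": [0.05, 1, -0.3], "turn": [0, 0, 0], "claw": 1},
  ],
)

```text
t: 1.65
ee_pos: [497.0, -91.5, 195.1]
orientation: [-1.339, 0.971, -0.956]
ft_force: [-0.4, 0.1, -0.1]
width: 87.9
```

>>> jog_arm(
  steps=[
    {"dp": [0.05, 0.4, -0.2], "turn": [0, 0, 0], "claw": 1},
    {"dp": [0.05, 0.85, -0.4], "turn": [0, 0, 0], "claw": 1},
    {"dp": [0.05, 0.85, -0.4], "turn": [0, 0, 0], "claw": 1},
    {"dp": [0.05, 0.85, -0.4], "turn": [0, 0, 0], "claw": 1},
  ],
)

```text
t: 1.98
ee_pos: [500.2, -22.7, 162.1]
orientation: [-1.341, 0.97, -0.953]
ft_force: [0.7, -0.4, 1.1]
width: 87.8
```

```bash
cat > lid.py <<'E'
from h import *
import sys
o=ctrl.get_obs(); print(o['ee_pos'],o['qpos'],o['t'])
im=grab('wrist'); save(sys.argv[1],im['img'])
M=wristM(o,im); W=cloud(im,M)
m=(np.hypot(W[...,0]-500,W[...,1]+25)<22)&(W[...,2]>57)&(W[...,2]<75); P=W[m]; print('grip',cv2.minEnclosingCircle(P[:,:2].astype(np.float32)),P.mean(0),m.sum())
print('px',np.argwhere(m).mean(0))
m=(np.hypot(W[...,0]-500,W[...,1]+25)<60)&(W[...,2]>28)&(W[...,2]<42); P=W[m]; print('flange',cv2.minEnclosingCircle(P[:,:2].astype(np.float32)),P.mean(0))
E
python3 lid.py w2
```

```text
[500.18234728 -22.66783628 162.06986097] [-0.07568176  0.3313698   1.94417361  0.01398313  0.87226909  1.15554756] 1.9833
grip ((500.8560791015625, -25.77817726135254), 9.05785846710205) [501.50665014 -25.44173676  62.18379783] 614
px [240.4723127  328.85667752]
flange ((500.5562744140625, -25.71493148803711), 43.025264739990234) [503.0709607  -24.95130587  32.6886653 ]
```

View pics/w2.png

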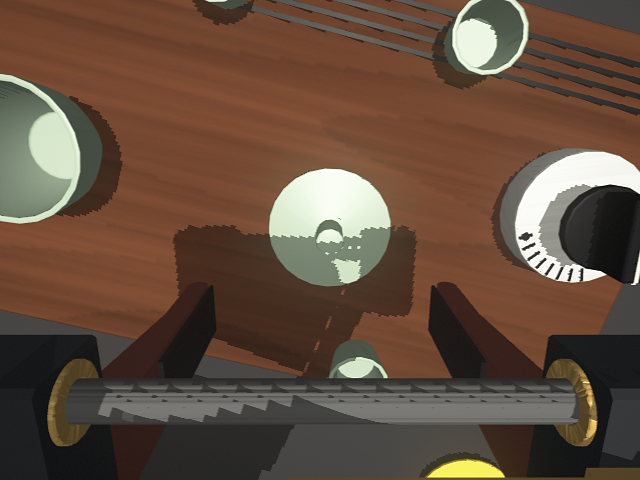

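>>> jog_arm(
  steps=[
    {"dp": [0, -0.038, -0.4], "turn": [0, 0, 0], "claw": 1},
    {"dp": [0, -0.038, -0.8], "turn": [0, 0, 0], "claw": 1},
    {"dp": [0, -0.038, -0.9], "turn": [0, 0, 0], "claw": 1},
    {"dp": [0, -0.038, -0.9], "turn": [0, 0, 0], "claw": 1},
  ],
)

```text
t: 2.37
ee_pos: [499.5, -27.9, 89.3]
orientation: [-1.342, 0.975, -0.953]
ft_force: [-0.1, -0.3, 0.1]
width: 87.5
```

```bash
cat > st.py <<'E'
from h import *
o=ctrl.get_obs(); M=R.from_rotvec(o['orientation']).as_matrix()
print('pos',o['ee_pos'].round(2),'t',o['t'],'w',round(o['width'],2),'F',o['ft_force'].round(2),'Mo',o['moment'].round(3),'q6',o['qpos'][5].round(3))
xa=np.degrees(np.arctan2(M[1,0],M[0,0])); print('xdir',xa.round(2),'ydir',M[:,1].round(4))
# turn to make tool y vertical
v=np.cross(M[:,1],[0,0,-1]); print('level turn/pi',(v/np.pi).round(4))
E
python3 st.py; python3 lid.py w3
```

```text
pos [499.49 -27.89  89.32] t 2.3667 w 87.53 F [-0.13 -0.28  0.13] Mo [ 0.01  -0.032  0.03 ] q6 1.145
xdir -71.24 ydir [-0.0078  0.0111 -0.9999]
level turn/pi [-0.0035 -0.0025 -0.    ]
[499.48952484 -27.88565985  89.316041  ] [-0.08601237  0.45463825  1.98133101  0.01590578  0.71443165  1.14534828] 2.3667
grip ((501.0767517089844, -25.605709075927734), 9.025075912475586) [501.77426739 -25.38191354  62.06428321] 1114
px [277.2540395  319.47127469]
flange ((500.6478576660156, -25.715496063232422), 42.98386764526367) [503.9471525  -24.78440406  32.66929396]
```

View pics/w3.png

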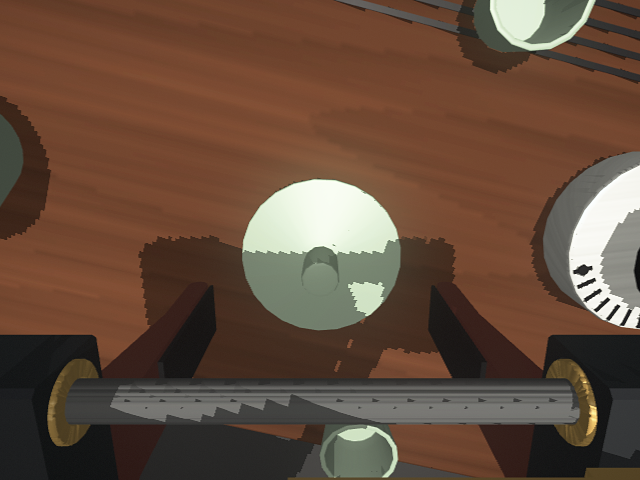

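>>> jog_arm(
  steps=[
    {"dp": [0.02, 0.028, -0.3], "turn": [-0.0035, -0.0025, 0], "claw": 1},
    {"dp": [0.02, 0.028, -0.55], "turn": [-0.0035, -0.0025, 0], "claw": 1},
    {"dp": [0.02, 0.028, -0.61], "turn": [-0.0035, -0.0025, 0], "claw": 1},
    {"dp": [0.02, 0.028, -0.61], "turn": [-0.0035, -0.0025, 0], "claw": 1},
    {"dp": [0.02, 0.028, -0.61], "turn": [-0.0035, -0.0025, 0], "claw": 1},
  ],
)

```text
t: 2.83
ee_pos: [503.3, -25.9, 43.3]
orientation: [-1.344, 0.962, -0.967]
ft_force: [0.1, -0.0, -0.3]
width: 87.9
```

```bash
python3 st.py
```

```text
pos [503.26 -25.9   43.25] t 2.8333 w 87.9 F [ 0.11 -0.03 -0.26] Mo [-0.034  0.051  0.027] q6 1.168
xdir -71.25 ydir [ 4.2e-03 -2.0e-04 -1.0e+00]
level turn/pi [0.     0.0013 0.    ]
```

>>> jog_arm(
  steps=[
    {"dp": [-0.028, 0.003, -0.045], "turn": [0, 0.001, 0], "claw": 1},
    {"dp": [-0.028, 0.003, -0.045], "turn": [0, 0.001, 0], "claw": 1},
    {"dp": [-0.028, 0.003, -0.045], "turn": [0, 0.001, 0], "claw": 1},
  ],
)

```text
t: 3.08
ee_pos: [501.5, -25.7, 40.5]
orientation: [-1.345, 0.963, -0.966]
ft_force: [0.6, 0.6, -0.2]
width: 87.5
```

```bash
python3 st.py;python3 st.py
```

```text
pos [501.52 -25.74  40.49] t 3.0833 w 87.55 F [ 0.61  0.64 -0.15] Mo [-0.039  0.038  0.015] q6 1.169
xdir -71.25 ydir [ 2.3e-03 -3.0e-04 -1.0e+00]
level turn/pi [0.0001 0.0007 0.    ]
pos [501.52 -25.74  40.49] t 3.0833 w 87.55 F [ 0.61  0.64 -0.15] Mo [-0.039  0.038  0.015] q6 1.169
xdir -71.25 ydir [ 2.3e-03 -3.0e-04 -1.0e+00]
level turn/pi [0.0001 0.0007 0.    ]
```

Close on the lid's grip.

>>> jog_arm(
  steps=[
    {"dp": [0, 0, 0], "turn": [0, 0, 0], "claw": 0},
    {"dp": [0, 0, 0], "turn": [0, 0, 0], "claw": 0},
    {"dp": [0, 0, 0], "turn": [0, 0, 0], "claw": 0},
    {"dp": [0, 0, 0], "turn": [0, 0, 0], "claw": 0},
    {"dp": [0, 0, 0], "turn": [0, 0, 0], "claw": 0},
    {"dp": [0, 0, 0], "turn": [0, 0, 0], "claw": 0},
    {"dp": [0, 0, 0], "turn": [0, 0, 0], "claw": 0},
    {"dp": [0, 0, 0], "turn": [0, 0, 0], "claw": 0},
  ],
)

```text
t: 3.75
ee_pos: [501.5, -25.7, 40.4]
orientation: [-1.345, 0.963, -0.966]
ft_force: [0.5, -0.0, -0.8]
width: 38.3
```

```bash
python3 st.py
```

```text
pos [501.48 -25.74  40.43] t 3.75 w 38.34 F [ 0.48 -0.03 -0.84] Mo [ 0.019 -0.001  0.02 ] q6 1.169
xdir -71.26 ydir [ 2.2e-03 -2.0e-04 -1.0e+00]
level turn/pi [0.0001 0.0007 0.    ]
```

>>> jog_arm(
  steps=[
    {"dp": [0, 0, 0], "turn": [0, 0, 0], "claw": 0},
    {"dp": [0, 0, 0], "turn": [0, 0, 0], "claw": 0},
    {"dp": [0, 0, 0], "turn": [0, 0, 0], "claw": 0},
    {"dp": [0, 0, 0], "turn": [0, 0, 0], "claw": 0},
    {"dp": [0, 0, 0], "turn": [0, 0, 0], "claw": 0},
    {"dp": [0, 0, 0], "turn": [0, 0, 0], "claw": 0},
    {"dp": [0, 0, 0], "turn": [0, 0, 0], "claw": 0},
  ],
)

```text
t: 4.33
ee_pos: [501.5, -25.8, 40.4]
orientation: [-1.345, 0.963, -0.966]
ft_force: [-0.2, 0.0, -1.2]
width: 17.2
```

>>> jog_arm(
  steps=[
    {"dp": [0, 0, 0.2], "turn": [0, 0, 0], "claw": 0},
    {"dp": [0, 0, 0.5], "turn": [0, 0, 0], "claw": 0},
    {"dp": [0, 0, 0.95], "turn": [0, 0, 0], "claw": 0},
    {"dp": [0, 0, 0.95], "turn": [0, 0, 0], "claw": 0},
    {"dp": [0, 0, 0.95], "turn": [0, 0, 0], "claw": 0},
  ],
)

```text
t: 4.75
ee_pos: [502.8, -25.8, 118.0]
orientation: [-1.343, 0.96, -0.969]
ft_force: [0.3, -0.3, -1.2]
width: 17.2
```

```bash
python3 st.py; python3 - <<'E'
from h import *
im=grab('wrist'); save('w4',im['img']); im=grab('side'); save('s4',cv2.resize(im['img'][150:350,180:440],None,fx=3,fy=3))
E
```

```text
pos [502.8  -25.82 118.04] t 4.75 w 17.24 F [ 0.3  -0.33 -1.21] Mo [ 0.025 -0.031 -0.013] q6 1.169
xdir -71.25 ydir [ 6.3e-03 -6.0e-04 -1.0e+00]
level turn/pi [0.0002 0.002  0.    ]
```

View pics/s4.png

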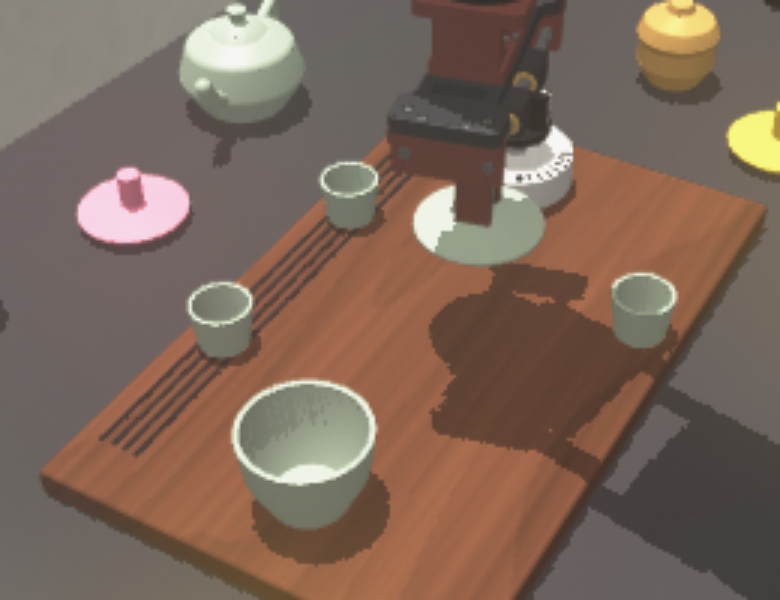

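View pics/w4.png

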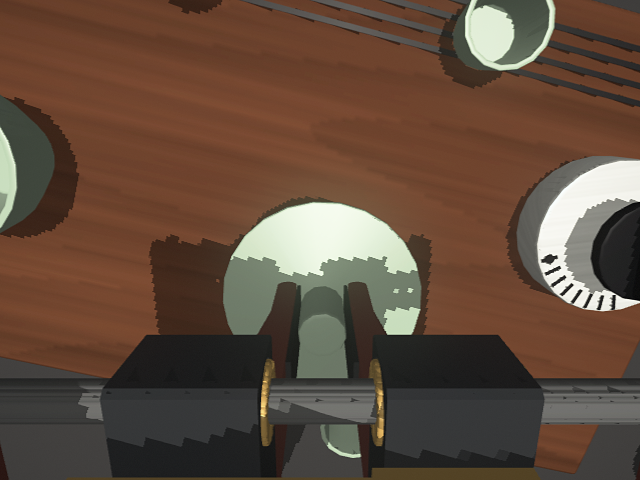

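>>> jog_arm(
  steps=[
    {"dp": [0, 0.2, 0.05], "turn": [0, 0, 0], "claw": 0},
    {"dp": [0, 0.5, 0.1], "turn": [0, 0, 0], "claw": 0},
    {"dp": [0, 0.85, 0.15], "turn": [0, 0, 0], "claw": 0},
    {"dp": [0, 0.98, 0.15], "turn": [0, 0.0015, 0], "claw": 0},
    {"dp": [0, 1, 0.15], "turn": [0, 0.0015, 0], "claw": 0},
    {"dp": [0, 1, 0.15], "turn": [0, 0.0015, 0], "claw": 0},
  ],
)

```text
t: 5.35
ee_pos: [500.2, 54.5, 126.8]
orientation: [-1.351, 0.967, -0.961]
ft_force: [0.8, 0.6, -0.6]
width: 17.2
```

```bash
python3 st.py; cat > cup.py <<'E'
from h import *
import sys
from scipy.optimize import least_squares
o=ctrl.get_obs(); im=grab('wrist'); save(sys.argv[1],im['img']); M=wristM(o,im); W=cloud(im,M)
def circ(P,Rk=None):
    f=lambda q: np.hypot(P[:,0]-q[0],P[:,1]-q[1])-q[2]
    return least_squares(f,[*P[:,:2].mean(0),40],loss='soft_l1').x
r=np.hypot(W[...,0]-496,W[...,1]-165)
P=W[(r<50)&(r>32)&(W[...,2]>76)&(W[...,2]<84)]
P=P[P[:,2]>np.percentile(P[:,2],90)-3]
print('rim',circ(P).round(1),cv2.minEnclosingCircle(P[:,:2].astype(np.float32)),np.percentile(P[:,2],[5,50,95]),len(P))
t=o['ee_pos']; r=np.hypot(W[...,0]-t[0],W[...,1]-t[1])
m=(r<52)&(W[...,2]<t[2]+0)&(W[...,2]>t[2]-14)
P=W[m]; print('lid n',len(P),np.percentile(P[:,2],[5,50,95])-t[2])
m8=m.astype(np.uint8); hull=cv2.convexHull(P[:,:2].astype(np.float32))[:,0]
hull=hull[np.hypot(hull[:,0]-t[0],hull[:,1]-t[1])>38]
print('lid enc',cv2.minEnclosingCircle(P[:,:2].astype(np.float32)),'hullfit',circ(hull).round(1),len(hull),'rel tcp',(circ(hull)[:2]-t[:2]).round(2))
# plane of lid
A=np.c_[P[:,:2]-t[:2],np.ones(len(P))]; A=A[:]; 
Q=P[(r[m]>20)]; c,_,_,_=np.linalg.lstsq(np.c_[Q[:,:2]-t[:2],np.ones(len(Q))],Q[:,2],rcond=None); print('lid slope',c.round(3))
E
python3 cup.py w5
```

```text
pos [500.18  54.47 126.78] t 5.35 w 17.21 F [ 0.8   0.57 -0.59] Mo [ 0.003 -0.027  0.061] q6 1.327
xdir -71.15 ydir [-5.3e-03 -6.0e-04 -1.0e+00]
level turn/pi [ 0.0002 -0.0017  0.    ]
rim [496.1 164.7  39.4] ((495.7304992675781, 165.402587890625), 42.2210693359375) [77.64184004 79.20516688 80.40667275] 4459
lid n 18439 [-10.24200848  -8.13755209  -5.30021185]
lid enc ((499.47113037109375, 54.593994140625), 42.898067474365234) hullfit [500.4  55.   42. ] 54 rel tcp [0.26 0.52]
lid slope [-1.80000e-02 -4.00000e-03  1.18662e+02]
```

View pics/w5.png

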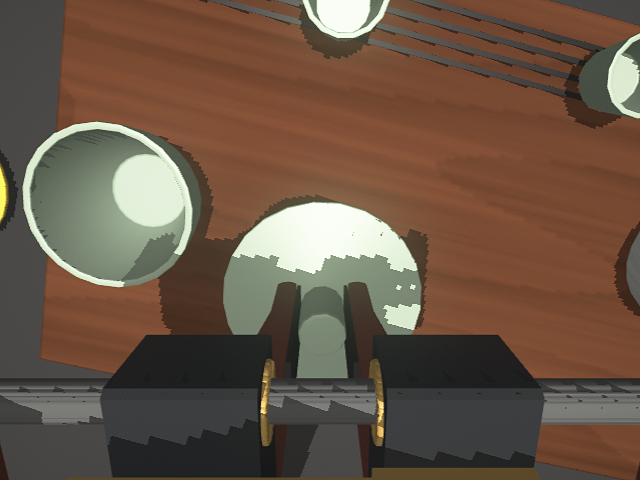

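>>> jog_arm(
  steps=[
    {"dp": [-0.01, 0.2, 0], "turn": [0, -0.001, 0], "claw": 0},
    {"dp": [-0.03, 0.5, 0], "turn": [0, -0.0015, 0], "claw": 0},
    {"dp": [-0.05, 0.85, 0], "turn": [0, -0.0015, 0], "claw": 0},
    {"dp": [-0.05, 0.98, 0], "turn": [0, -0.0015, 0], "claw": 0},
    {"dp": [-0.05, 0.98, 0], "turn": [0, -0.0015, 0], "claw": 0},
  ],
)

```text
t: 5.82
ee_pos: [496.3, 132.9, 126.5]
orientation: [-1.348, 0.963, -0.963]
ft_force: [-0.1, 0.6, -1.8]
width: 17.4
```

```bash
python3 st.py; python3 cup.py w6
```

```text
pos [496.27 132.93 126.54] t 5.8167 w 17.44 F [-0.06  0.56 -1.76] Mo [ 0.001 -0.003 -0.007] q6 1.481
xdir -71.12 ydir [-7.e-04 -7.e-04 -1.e+00]
level turn/pi [ 0.0002 -0.0002  0.    ]
rim [496.  165.   39.5] ((495.640625, 165.71974182128906), 41.868133544921875) [77.90393053 79.30670342 80.44881848] 2239
lid n 18437 [-10.12705881  -8.09522344  -5.25621895]
lid enc ((495.71044921875, 133.0889129638672), 42.854190826416016) hullfit [496.6 133.4  42. ] 55 rel tcp [0.33 0.49]
lid slope [-1.30000e-02 -4.00000e-03  1.18423e+02]
```

>>> jog_arm(
  steps=[
    {"dp": [-0.003, 0.2, 0], "turn": [0, 0, 0], "claw": 0},
    {"dp": [-0.005, 0.4, 0], "turn": [0, 0, 0], "claw": 0},
    {"dp": [-0.005, 0.402, 0], "turn": [0, 0, 0], "claw": 0},
    {"dp": [-0.005, 0.402, -0.15], "turn": [0, 0, 0], "claw": 0},
    {"dp": [-0.005, 0.402, -0.3], "turn": [0, 0, 0], "claw": 0},
    {"dp": [-0.005, 0.402, -0.3], "turn": [0, 0, 0], "claw": 0},
    {"dp": [-0.005, 0.402, -0.3], "turn": [0, 0, 0], "claw": 0},
  ],
)

```text
t: 6.45
ee_pos: [495.3, 162.6, 102.1]
orientation: [-1.35, 0.965, -0.963]
ft_force: [-0.2, 0.5, -1.1]
width: 16.9
```

```bash
python3 st.py; python3 cup.py w7
```

```text
pos [495.28 162.61 102.06] t 6.45 w 16.91 F [-0.21  0.46 -1.1 ] Mo [-0.025 -0.025  0.05 ] q6 1.539
xdir -71.18 ydir [-0.0028 -0.0019 -1.    ]
level turn/pi [ 0.0006 -0.0009  0.    ]
rim [493.3 163.5  43. ] ((512.8556518554688, 177.30201721191406), 35.93769073486328) [78.19819221 79.41678686 80.50021491] 922
lid n 18443 [-10.18780386  -8.13656672  -5.29680714]
lid enc ((494.5977478027344, 162.6833953857422), 42.9704475402832) hullfit [495.5 163.1  42.1] 44 rel tcp [0.19 0.49]
lid slope [-1.6000e-02 -5.0000e-03  9.3944e+01]
```

View pics/w7.png

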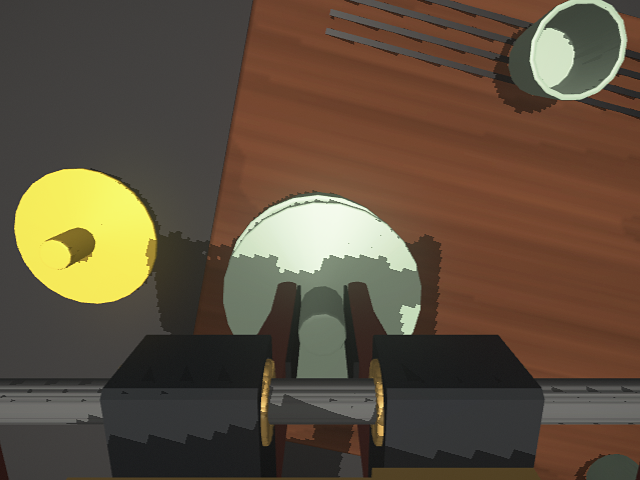

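>>> jog_arm(
  steps=[
    {"dp": [0.006, 0.03, 0], "turn": [0.0005, -0.0008, 0], "claw": 0},
    {"dp": [0.006, 0.03, -0.03], "turn": [0.0005, -0.0008, 0], "claw": 0},
    {"dp": [0.006, 0.03, -0.06], "turn": [0.0005, -0.0008, 0], "claw": 0},
    {"dp": [0.006, 0.03, -0.09], "turn": [0.0005, -0.0008, 0], "claw": 0},
    {"dp": [0.006, 0.03, -0.11], "turn": [0.0005, -0.0008, 0], "claw": 0},
    {"dp": [0.006, 0.03, -0.11], "turn": [0.0005, -0.0008, 0], "claw": 0},
  ],
)

```text
t: 7.0
ee_pos: [496.0, 165.3, 93.4]
orientation: [-1.347, 0.964, -0.964]
ft_force: [-0.8, -0.5, 0.3]
width: 17.6
```

```bash
python3 st.py
```

```text
pos [495.98 165.34  93.4 ] t 7.0 w 17.56 F [-0.79 -0.49  0.26] Mo [ 0.008 -0.013 -0.037] q6 1.542
xdir -71.17 ydir [ 3.e-04 -2.e-04 -1.e+00]
level turn/pi [0.0001 0.0001 0.    ]
```

>>> jog_arm(
  steps=[
    {"dp": [0, 0, -0.015], "turn": [0, 0, 0], "claw": 0},
    {"dp": [0, 0, -0.02], "turn": [0, 0, 0], "claw": 0},
    {"dp": [0, 0, -0.02], "turn": [0, 0, 0], "claw": 0},
  ],
)

```text
t: 7.25
ee_pos: [496.3, 165.5, 92.8]
orientation: [-1.346, 0.963, -0.964]
ft_force: [-3.1, -1.1, 11.1]
width: 17.0
```

```bash
python3 st.py
```

```text
pos [496.32 165.49  92.8 ] t 7.25 w 16.98 F [-3.12 -1.13 11.15] Mo [-0.231  0.518  0.033] q6 1.542
xdir -71.16 ydir [ 0.001  0.    -1.   ]
level turn/pi [-0.      0.0003  0.    ]
```

>>> jog_arm(
  steps=[
    {"dp": [0, 0, 0.008], "turn": [0, 0, 0], "claw": 0},
    {"dp": [0, 0, 0.008], "turn": [0, 0, 0], "claw": 0.5},
    {"dp": [0, 0, 0.008], "turn": [0, 0, 0], "claw": 0.5},
    {"dp": [0, 0, 0.008], "turn": [0, 0, 0], "claw": 0.5},
    {"dp": [0, 0, 0.008], "turn": [0, 0, 0], "claw": 0.5},
    {"dp": [0, 0, 0.008], "turn": [0, 0, 0], "claw": 0.5},
  ],
)

```text
t: 7.75
ee_pos: [496.3, 165.5, 93.3]
orientation: [-1.347, 0.963, -0.964]
ft_force: [0.0, 0.0, -0.7]
width: 43.1
```

>>> jog_arm(
  steps=[
    {"dp": [0, 0, 0.3], "turn": [0, 0, 0], "claw": 0.5},
    {"dp": [0, 0, 0.6], "turn": [0, 0, 0], "claw": 0.5},
    {"dp": [0, 0, 1], "turn": [0, 0, 0], "claw": 0.6},
    {"dp": [0, 0, 1], "turn": [0, 0, 0], "claw": 0.6},
  ],
)

```text
t: 8.08
ee_pos: [499.3, 166.5, 178.2]
orientation: [-1.34, 0.958, -0.967]
ft_force: [0.7, 0.4, 1.1]
width: 51.8
```

```bash
python3 st.py; cat > chk.py <<'E'
from h import *
import sys
o=ctrl.get_obs(); im=grab('wrist'); save(sys.argv[1],im['img']); M=wristM(o,im); W=cloud(im,M)
r=np.hypot(W[...,0]-496,W[...,1]-165)
m=(r<60)&(W[...,2]>82)&(W[...,2]<98); P=W[m]; print('lid flange',cv2.minEnclosingCircle(P[:,:2].astype(np.float32)),np.percentile(P[:,2],[5,50,95]))
Q=P[(r[m]>14)&(r[m]<38)]; c=np.linalg.lstsq(np.c_[Q[:,:2]-[496,165],np.ones(len(Q))],Q[:,2],rcond=None)[0]; print('slope',c.round(4))
P=W[(r<20)&(W[...,2]>108)&(W[...,2]<125)]; print('grip',cv2.minEnclosingCircle(P[:,:2].astype(np.float32)),np.percentile(P[:,2],[5,50,95]))
E
python3 chk.py w8
```

```text
pos [499.34 166.46 178.19] t 8.0833 w 51.78 F [0.66 0.44 1.12] Mo [-0.037 -0.003  0.03 ] q6 1.541
xdir -71.16 ydir [ 0.0085  0.0024 -1.    ]
level turn/pi [-0.0008  0.0027  0.    ]
lid flange ((495.93731689453125, 165.84547424316406), 42.88723373413086) [82.85898862 85.01330531 87.92812822]
slope [-9.00000e-04  3.70000e-03  8.54511e+01]
grip ((496.06134033203125, 165.91383361816406), 8.986759185791016) [110.81648731 114.81778909 115.94741359]
```

View pics/w8.png

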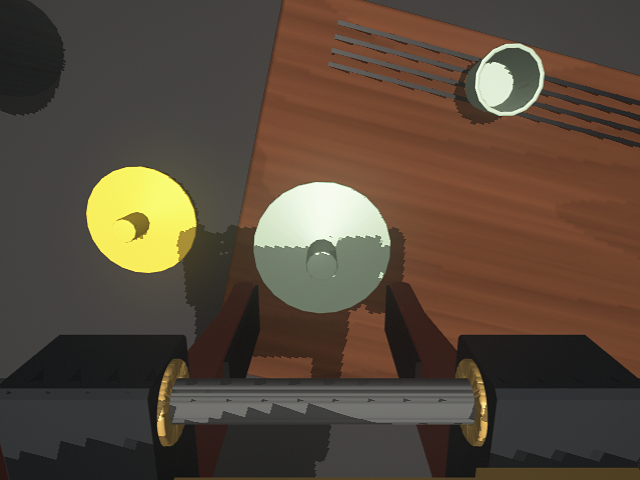

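>>> jog_arm(
  steps=[
    {"dp": [0.08, -0.45, 0.15], "turn": [0, 0, 0], "claw": 0.5},
    {"dp": [0.16, -0.9, 0.3], "turn": [0, 0, 0], "claw": 0.5},
    {"dp": [0.16, -0.9, 0.3], "turn": [0, 0, 0], "claw": 0.5},
  ],
)

```text
t: 8.38
ee_pos: [512.5, 90.3, 201.0]
orientation: [-1.34, 0.959, -0.97]
ft_force: [1.0, 0.0, 1.1]
width: 44.3
```

>>> jog_arm(
  steps=[
    {"dp": [0.08, -0.45, 0], "turn": [0, 0, 0], "claw": 0.5},
    {"dp": [0.16, -0.9, 0], "turn": [0, 0, 0], "claw": 0.5},
    {"dp": [0.16, -0.9, 0], "turn": [0, 0, 0], "claw": 0.5},
  ],
)

```text
t: 8.63
ee_pos: [525.6, 14.1, 200.0]
orientation: [-1.341, 0.961, -0.973]
ft_force: [-0.5, 1.1, -1.4]
width: 44.3
```

>>> jog_arm(
  steps=[
    {"dp": [0.08, -0.45, 0], "turn": [0, 0, 0], "claw": 0.5},
    {"dp": [0.16, -0.9, 0], "turn": [0, 0, 0], "claw": 0.5},
    {"dp": [0.16, -0.9, 0], "turn": [0, 0, 0], "claw": 0.5},
  ],
)

```text
t: 8.88
ee_pos: [538.9, -61.8, 199.0]
orientation: [-1.341, 0.964, -0.976]
ft_force: [0.2, 0.2, 0.2]
width: 43.8
```

>>> jog_arm(
  steps=[
    {"dp": [0.08, -0.45, 0], "turn": [0, 0, 0], "claw": 0.5},
    {"dp": [0.16, -0.9, 0], "turn": [0, 0, 0], "claw": 0.5},
    {"dp": [0.16, -0.9, 0], "turn": [0, 0, 0], "claw": 0.5},
  ],
)

```text
t: 9.13
ee_pos: [552.5, -137.5, 198.0]
orientation: [-1.341, 0.965, -0.979]
ft_force: [0.4, -0.3, -0.2]
width: 43.9
```

```bash
python3 st.py
```

```text
pos [ 552.49 -137.45  197.99] t 9.1333 w 43.92 F [ 0.39 -0.28 -0.2 ] Mo [-0.018 -0.032 -0.038] q6 0.99
xdir -71.83 ydir [ 0.0078 -0.0031 -1.    ]
level turn/pi [0.001  0.0025 0.    ]
```

Now over the timer: dx≈+13.5, dy≈-37, turn +1.6° and level.

>>> jog_arm(
  steps=[
    {"dp": [0.08, -0.23, 0], "turn": [0.001, 0.0025, 0.008], "claw": 0.5},
    {"dp": [0.165, -0.46, -0.05], "turn": [0.001, 0.0025, 0.008], "claw": 0.5},
    {"dp": [0.165, -0.46, -0.1], "turn": [0.001, 0.0025, 0.008], "claw": 0.5},
    {"dp": [0.165, -0.46, -0.1], "turn": [0.001, 0.0025, 0.008], "claw": 0.5},
  ],
)

```text
t: 9.47
ee_pos: [564.7, -173.3, 188.1]
orientation: [-1.352, 0.957, -0.952]
ft_force: [-0.7, 0.4, -0.2]
width: 43.8
```

```bash
python3 st.py; cat > tim.py <<'E'
from h import *
import sys
o=ctrl.get_obs(); im=grab('wrist'); save(sys.argv[1],im['img']); M=wristM(o,im); W=cloud(im,M); np.save('Mw.npy',M)
c=np.array([566,-174]); r=np.hypot(W[...,0]-c[0],W[...,1]-c[1])
for a,b,rr in((48,55,60),(72,84,32),(97,110,32)):
    P=W[(r<rr)&(W[...,2]>a)&(W[...,2]<b)]
    if len(P)<20: continue
    (x,y),q=cv2.minEnclosingCircle(P[:,:2].astype(np.float32))
    print(a,len(P),round(x,1),round(y,1),round(q,1),np.percentile(P[:,2],[5,50,95]).round(1))
    if a==97:
        P=P[P[:,2]>np.percentile(P[:,2],50)-2]
        (cc,s,an)=cv2.minAreaRect(P[:,:2].astype(np.float32)); print('rect',cc,s,an)
        Q=P[:,:2]-P[:,:2].mean(0); w,v=np.linalg.eigh(Q.T@Q); print('bar dir',np.degrees(np.arctan2(*v[::-1,1]))%180,P.mean(0).round(1))
E
python3 tim.py w9
```

```text
pos [ 564.73 -173.27  188.08] t 9.4667 w 43.81 F [-0.69  0.42 -0.24] Mo [-0.064  0.052 -0.034] q6 0.911
xdir -70.47 ydir [-0.0029  0.0016 -1.    ]
level turn/pi [-0.0005 -0.0009 -0.    ]
48 6348 565.5 -176.0 43.8 [50.  51.5 52.7]
72 3047 565.6 -176.1 25.9 [76.  77.4 78.6]
97 1771 565.5 -176.0 23.4 [103.5 105.4 106.6]
rect (565.291748046875, -176.2327423095703) (46.385501861572266, 13.688075065612793) 19.3046817779541
bar dir 19.20623731821246 [ 566.3 -175.7  105.4]
```

View pics/w9.png

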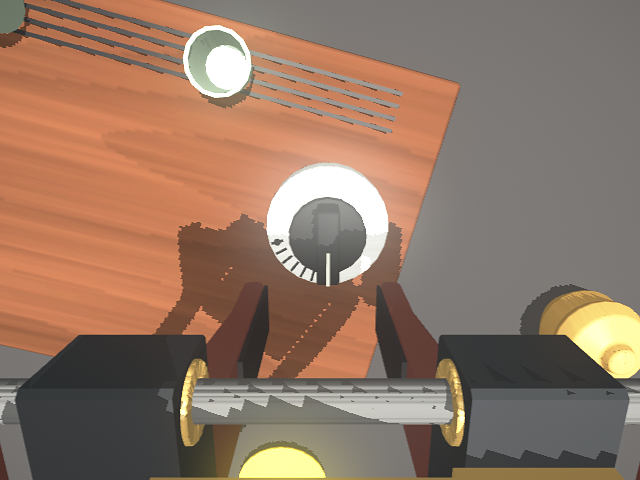

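```bash
python3 - <<'E'
from h import *
im=dict(np.load('last_wrist.npz')); save('w9c',cv2.resize(im['img'][225:300,260:395],None,fx=6,fy=6,interpolation=cv2.INTER_CUBIC))
im=dict(np.load('last_top.npz'))
E
```

```text
(no output)
```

View pics/w9c.png

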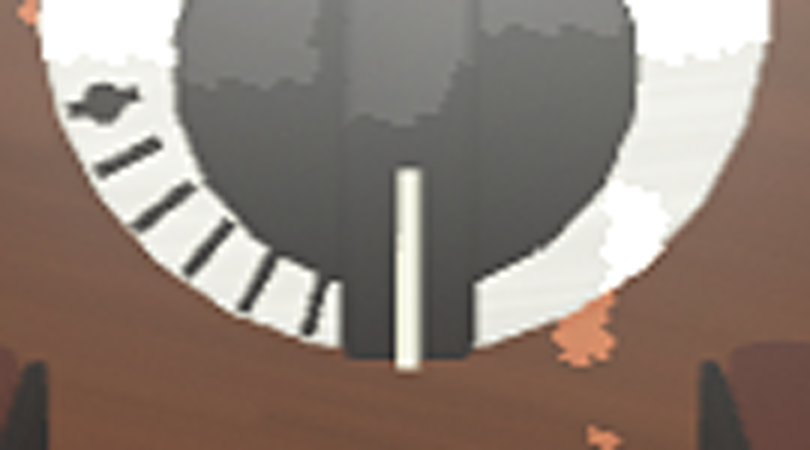

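>>> jog_arm(
  steps=[
    {"dp": [0.01, -0.034, -0.4], "turn": [-0.0005, -0.0009, -0.002], "claw": 0.4},
    {"dp": [0.01, -0.034, -0.7], "turn": [-0.0005, -0.0009, -0.002], "claw": 0.4},
    {"dp": [0.01, -0.034, -0.85], "turn": [-0.0005, -0.0009, -0.002], "claw": 0.4},
    {"dp": [0.01, -0.034, -0.85], "turn": [-0.0005, -0.0009, -0.002], "claw": 0.4},
  ],
)

```text
t: 9.85
ee_pos: [563.1, -173.5, 117.8]
orientation: [-1.351, 0.963, -0.953]
ft_force: [0.1, 0.3, 0.0]
width: 34.8
```

```bash
python3 st.py;python3 tim.py w10
```

```text
pos [ 563.08 -173.46  117.76] t 9.85 w 34.84 F [0.09 0.28 0.02] Mo [-0.004  0.041 -0.03 ] q6 0.915
xdir -70.72 ydir [-0.0056  0.0021 -1.    ]
level turn/pi [-0.0007 -0.0018 -0.    ]
48 9288 565.5 -176.0 43.8 [50.1 51.5 52.6]
72 5024 565.6 -176.0 25.8 [76.  77.5 78.6]
97 3234 565.6 -176.1 23.6 [103.5 105.4 106.5]
rect (565.3060913085938, -176.1595916748047) (46.613033294677734, 13.91660213470459) 19.13096809387207
bar dir 19.48819102444068 [ 566.6 -175.7  105.4]
```

View pics/w10.png

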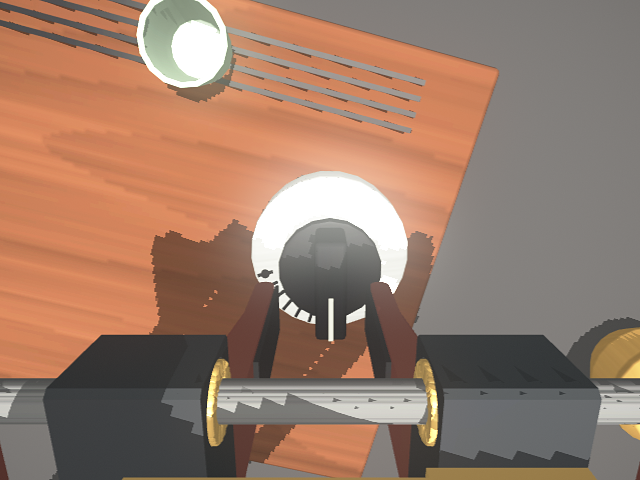

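>>> jog_arm(
  steps=[
    {"dp": [0.03, -0.031, -0.2], "turn": [-0.0007, -0.0018, 0], "claw": 0.4},
    {"dp": [0.03, -0.031, -0.35], "turn": [-0.0007, -0.0018, 0], "claw": 0.4},
    {"dp": [0.03, -0.031, -0.43], "turn": [-0.0007, -0.0018, 0], "claw": 0.4},
    {"dp": [0.03, -0.031, -0.43], "turn": [-0.0007, -0.0018, 0], "claw": 0.4},
    {"dp": [0.03, -0.031, -0.43], "turn": [-0.0007, -0.0018, 0], "claw": 0.4},
  ],
)

```text
t: 10.32
ee_pos: [566.8, -176.5, 85.4]
orientation: [-1.349, 0.956, -0.96]
ft_force: [0.4, 0.4, 1.1]
width: 34.9
```

```bash
python3 st.py;python3 tim.py w11
```

```text
pos [ 566.79 -176.45   85.36] t 10.3167 w 34.87 F [0.37 0.39 1.12] Mo [0.026 0.003 0.07 ] q6 0.913
xdir -70.72 ydir [ 2.4e-03 -9.0e-04 -1.0e+00]
level turn/pi [0.0003 0.0008 0.    ]
48 10859 565.5 -176.0 43.9 [50.  51.4 52.5]
72 5519 565.5 -176.1 26.0 [75.7 77.4 78.6]
97 5400 572.4 -174.1 27.0 [ 99.4 105.3 107.4]
rect (567.8037719726562, -171.9442138671875) (48.72547912597656, 42.61925506591797) 82.97547149658203
bar dir 19.612978052505014 [ 569.3 -174.8  105.5]
```

View pics/w11.png

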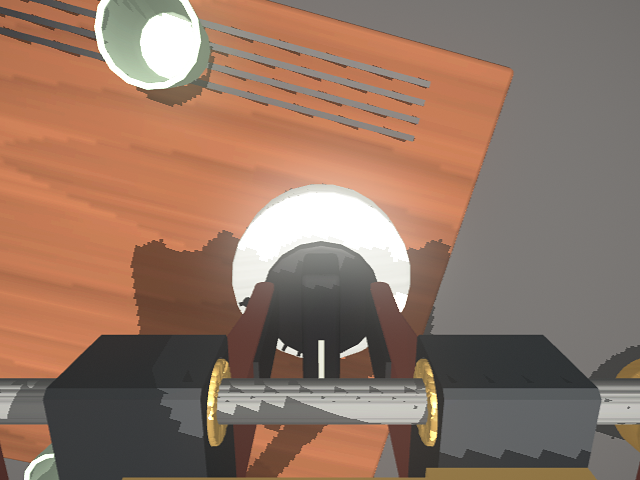

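>>> jog_arm(
  steps=[
    {"dp": [-0.016, 0.005, -0.05], "turn": [0.0003, 0.0008, 0], "claw": 0.4},
    {"dp": [-0.016, 0.005, -0.055], "turn": [0.0003, 0.0008, 0], "claw": 0.4},
    {"dp": [-0.016, 0.005, -0.055], "turn": [0.0003, 0.0008, 0], "claw": 0.4},
  ],
)

```text
t: 10.62
ee_pos: [565.8, -176.2, 81.5]
orientation: [-1.349, 0.957, -0.959]
ft_force: [0.8, -0.7, -0.5]
width: 35.4
```

```bash
python3 st.py
```

```text
pos [ 565.83 -176.22   81.51] t 10.6167 w 35.4 F [ 0.84 -0.69 -0.52] Mo [-0.002 -0.007  0.021] q6 0.912
xdir -70.73 ydir [ 9.e-04 -2.e-04 -1.e+00]
level turn/pi [0.0001 0.0003 0.    ]
```

>>> jog_arm(
  steps=[
    {"dp": [-0.003, 0.002, -0.015], "turn": [0, 0, 0], "claw": 0},
    {"dp": [-0.003, 0.002, -0.015], "turn": [0, 0, 0], "claw": 0},
    {"dp": [-0.003, 0.002, -0.015], "turn": [0, 0, 0], "claw": 0},
    {"dp": [-0.003, 0.002, -0.015], "turn": [0, 0, 0], "claw": 0},
    {"dp": [-0.003, 0.002, -0.015], "turn": [0, 0, 0], "claw": 0},
    {"dp": [-0.003, 0.002, -0.015], "turn": [0, 0, 0], "claw": 0},
  ],
)

```text
t: 11.12
ee_pos: [565.6, -176.2, 80.3]
orientation: [-1.35, 0.957, -0.959]
ft_force: [-0.5, -1.0, 0.6]
width: 13.4
```

```bash
python3 st.py
```

```text
pos [ 565.6  -176.21   80.35] t 11.1167 w 13.39 F [-0.49 -1.03  0.56] Mo [-0.155  0.042 -0.019] q6 0.912
xdir -70.73 ydir [ 9.e-04 -4.e-04 -1.e+00]
level turn/pi [0.0001 0.0003 0.    ]
```

>>> jog_arm(
  steps=[
    {"dp": [0, 0, -0.012], "turn": [0, 0, 0], "claw": 0},
    {"dp": [0, 0, -0.025], "turn": [0, 0, 0], "claw": 0},
    {"dp": [0, 0, -0.025], "turn": [0, 0, 0], "claw": 0},
    {"dp": [0, 0, -0.025], "turn": [0, 0, 0], "claw": 0},
  ],
)

```text
t: 11.45
ee_pos: [565.7, -176.2, 79.1]
orientation: [-1.349, 0.957, -0.959]
ft_force: [-2.8, 0.6, 7.9]
width: 13.5
```

```bash
python3 st.py
```

```text
pos [ 565.71 -176.24   79.06] t 11.45 w 13.47 F [-2.82  0.58  7.88] Mo [0.03  0.529 0.   ] q6 0.912
xdir -70.73 ydir [ 1.2e-03 -5.0e-04 -1.0e+00]
level turn/pi [0.0002 0.0004 0.    ]
```

>>> jog_arm(
  steps=[
    {"dp": [0, 0, -0.02], "turn": [0.0002, 0.0004, 0], "claw": 0},
    {"dp": [0, 0, -0.031], "turn": [0.0002, 0.0004, 0], "claw": 0},
    {"dp": [0, 0, -0.031], "turn": [0.0002, 0.0004, 0], "claw": 0},
  ],
)

```text
t: 11.7
ee_pos: [565.8, -176.3, 77.8]
orientation: [-1.35, 0.958, -0.958]
ft_force: [-5.1, 0.6, 15.5]
width: 13.8
```

```bash
python3 st.py
```

```text
pos [ 565.82 -176.27   77.83] t 11.7 w 13.8 F [-5.08  0.64 15.49] Mo [0.196 0.952 0.029] q6 0.912
xdir -70.73 ydir [ 0.e+00  1.e-04 -1.e+00]
level turn/pi [-0.  0.  0.]
```

>>> jog_arm(
  steps=[
    {"dp": [-0.0075, 0, -0.016], "turn": [0, 0, 0], "claw": 0},
    {"dp": [-0.0075, 0, -0.016], "turn": [0, 0, 0], "claw": 0},
  ],
)

```text
t: 11.87
ee_pos: [565.8, -176.3, 78.1]
orientation: [-1.349, 0.957, -0.959]
ft_force: [-3.1, 1.5, 13.1]
width: 14.0
```

```bash
python3 st.py
```

```text
pos [ 565.78 -176.33   78.08] t 11.8667 w 14.0 F [-3.07  1.51 13.15] Mo [0.318 0.687 0.014] q6 0.912
xdir -70.74 ydir [ 1.3e-03 -1.0e-04 -1.0e+00]
level turn/pi [0.     0.0004 0.    ]
```

>>> jog_arm(
  steps=[
    {"dp": [-0.012, 0, -0.021], "turn": [0, 0, -0.02], "claw": 0},
    {"dp": [-0.012, 0, -0.021], "turn": [0, 0, -0.04], "claw": 0},
    {"dp": [-0.012, 0, -0.021], "turn": [0, 0, -0.06], "claw": 0},
    {"dp": [-0.012, 0, -0.021], "turn": [0, 0, -0.08], "claw": 0},
  ],
)

```text
t: 12.2
ee_pos: [565.7, -176.4, 78.0]
orientation: [-1.246, 1.146, -1.15]
ft_force: [-2.7, 2.1, 14.9]
width: 13.8
```

```bash
python3 st.py; python3 - <<'E'
from h import *
im=grab('wrist'); save('w12',im['img']); 
E
```

```text
pos [ 565.7  -176.36   78.01] t 12.2 w 13.84 F [-2.68  2.12 14.94] Mo [0.301 0.558 0.216] q6 1.166
xdir -85.28 ydir [ 3.1e-03 -9.0e-04 -1.0e+00]
level turn/pi [0.0003 0.001  0.    ]
```

View pics/w12.png

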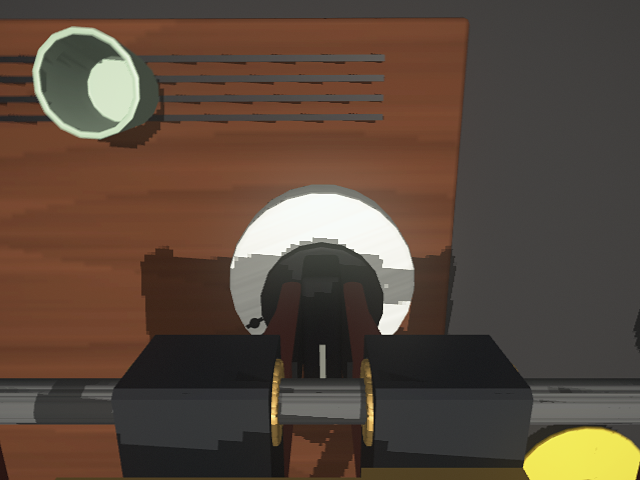

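```bash
cat > dot.py <<'E'
from h import *
import sys
u,v=float(sys.argv[1]),float(sys.argv[2])
o=ctrl.get_obs(); im=dict(np.load('last_wrist.npz')); M=wristM(o,im); f,cx,cy=K(im)
d=M[:3,:3]@np.array([(u-cx)/f,(v-cy)/f,1]); p=M[:3,3]+d*(51.5-M[2,3])/d[2]
print('dot',p.round(1),'ang',np.degrees(np.arctan2(p[1]+176.05,p[0]-565.5)).round(1),'rad',np.hypot(p[1]+176.05,p[0]-565.5).round(1))
W=cloud(im,M); r=np.hypot(W[...,0]-565.5,W[...,1]+176); P=W[(r<50)&(W[...,2]>50.3)&(W[...,2]<53)]; print(cv2.minEnclosingCircle(P[:,:2].astype(np.float32)))
E
python3 dot.py 255 322
```

```text
dot [ 543.9 -145.8   51.5] ang 125.6 rad 37.2
((565.72216796875, -175.96929931640625), 43.43767166137695)
```

>>> jog_arm(
  steps=[
    {"dp": [-0.012, -0.003, -0.019], "turn": [0, 0.0005, -0.02], "claw": 0},
    {"dp": [-0.012, -0.003, -0.019], "turn": [0, 0.0005, -0.04], "claw": 0},
    {"dp": [-0.012, -0.003, -0.019], "turn": [0, 0.0005, -0.06], "claw": 0},
    {"dp": [-0.012, -0.003, -0.019], "turn": [0, 0.0005, -0.08], "claw": 0},
    {"dp": [-0.012, -0.003, -0.019], "turn": [0, 0.0005, -0.1], "claw": 0},
  ],
)

```text
t: 12.67
ee_pos: [565.7, -176.5, 78.1]
orientation: [-1.085, 1.379, -1.385]
ft_force: [-1.6, 2.7, 14.3]
width: 14.0
```

```bash
python3 st.py
```

```text
pos [ 565.75 -176.47   78.09] t 12.6667 w 13.97 F [-1.56  2.71 14.29] Mo [0.514 0.496 0.199] q6 1.488
xdir -103.66 ydir [ 0.0031 -0.0018 -1.    ]
level turn/pi [0.0006 0.001  0.    ]
```

>>> jog_arm(
  steps=[
    {"dp": [-0.012, 0.008, -0.019], "turn": [0, 0.0005, -0.02], "claw": 0},
    {"dp": [-0.012, 0.008, -0.019], "turn": [0, 0.0005, -0.04], "claw": 0},
    {"dp": [-0.012, 0.008, -0.019], "turn": [0, 0.0005, -0.06], "claw": 0},
    {"dp": [-0.012, 0.008, -0.019], "turn": [0, 0.0005, -0.08], "claw": 0},
    {"dp": [-0.012, 0.008, -0.019], "turn": [0, 0.0005, -0.1], "claw": 0},
  ],
)

```text
t: 13.08
ee_pos: [565.7, -176.4, 78.2]
orientation: [-0.893, 1.601, -1.609]
ft_force: [-2.6, -0.4, 13.3]
width: 14.0
```

```bash
python3 st.py;  python3 - <<'E'
from h import *
im=grab('wrist'); save('w13',im['img']); 
E
```

```text
pos [ 565.68 -176.37   78.16] t 13.0833 w 13.97 F [-2.55 -0.41 13.28] Mo [-0.102  0.526  0.237] q6 1.807
xdir -121.79 ydir [ 0.0029 -0.0036 -1.    ]
level turn/pi [0.0012 0.0009 0.    ]
```

View pics/w13.png

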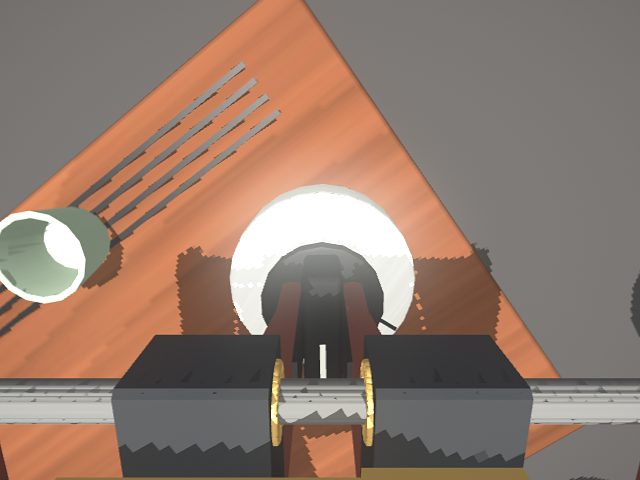

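```bash
python3 dot.py 389 324
```

```text
dot [ 531.2 -192.8   51.5] ang -154.0 rad 38.2
((565.9744262695312, -176.3386688232422), 43.363040924072266)
```

>>> jog_arm(
  steps=[
    {"dp": [-0.012, 0.006, -0.02], "turn": [0.0005, 0.0005, -0.02], "claw": 0},
    {"dp": [-0.012, 0.006, -0.02], "turn": [0.0005, 0.0005, -0.04], "claw": 0},
    {"dp": [-0.012, 0.006, -0.02], "turn": [0.0005, 0.0005, -0.06], "claw": 0},
    {"dp": [-0.012, 0.006, -0.02], "turn": [0.0005, 0.0005, -0.08], "claw": 0},
    {"dp": [-0.012, 0.006, -0.02], "turn": [0.0005, 0.0005, -0.09], "claw": 0},
  ],
)

```text
t: 13.55
ee_pos: [565.7, -176.5, 78.2]
orientation: [-0.683, 1.794, -1.802]
ft_force: [-2.3, -0.9, 13.9]
width: 13.5
```

```bash
python3 st.py
```

```text
pos [ 565.66 -176.46   78.19] t 13.55 w 13.48 F [-2.35 -0.85 13.89] Mo [-0.072  0.532  0.22 ] q6 2.097
xdir -138.37 ydir [ 0.0025 -0.0037 -1.    ]
level turn/pi [0.0012 0.0008 0.    ]
```

>>> jog_arm(
  steps=[
    {"dp": [-0.012, 0.004, -0.02], "turn": [0.0005, 0.0005, -0.011], "claw": 0},
    {"dp": [-0.012, 0.004, -0.02], "turn": [0.0005, 0.0005, -0.022], "claw": 0},
    {"dp": [-0.012, 0.004, -0.02], "turn": [0.0005, 0.0005, -0.023], "claw": 0},
  ],
)

```text
t: 13.8
ee_pos: [565.6, -176.5, 78.2]
orientation: [-0.623, 1.841, -1.849]
ft_force: [-2.4, 0.7, 13.1]
width: 14.2
```

```bash
python3 st.py
```

```text
pos [ 565.65 -176.49   78.17] t 13.8 w 14.21 F [-2.41  0.67 13.06] Mo [0.127 0.536 0.259] q6 2.169
xdir -142.58 ydir [ 0.0027 -0.0031 -1.    ]
level turn/pi [0.001  0.0009 0.    ]
```

>>> jog_arm(
  steps=[
    {"dp": [-0.012, 0.004, -0.02], "turn": [0.0005, 0.0005, -0.005], "claw": 0},
    {"dp": [-0.012, 0.004, -0.02], "turn": [0.0005, 0.0005, -0.009], "claw": 0},
    {"dp": [-0.012, 0.004, -0.02], "turn": [0.0005, 0.0005, -0.009], "claw": 0},
  ],
)

```text
t: 14.05
ee_pos: [565.6, -176.5, 78.2]
orientation: [-0.6, 1.86, -1.866]
ft_force: [-2.9, 0.7, 13.3]
width: 13.7
```

```bash
python3 st.py
```

```text
pos [ 565.63 -176.51   78.19] t 14.05 w 13.69 F [-2.9   0.73 13.29] Mo [0.18  0.499 0.191] q6 2.196
xdir -144.2 ydir [ 0.0031 -0.0024 -1.    ]
level turn/pi [0.0008 0.001  0.    ]
```

>>> jog_arm(
  steps=[
    {"dp": [-0.012, 0.004, -0.02], "turn": [0.0005, 0.0005, -0.005], "claw": 0},
    {"dp": [-0.012, 0.004, -0.02], "turn": [0.0005, 0.0005, -0.011], "claw": 0},
    {"dp": [-0.012, 0.004, -0.02], "turn": [0.0005, 0.0005, -0.011], "claw": 0},
  ],
)

```text
t: 14.3
ee_pos: [565.7, -176.5, 78.2]
orientation: [-0.57, 1.882, -1.887]
ft_force: [-1.7, 0.0, 13.4]
width: 13.8
```

```bash
python3 st.py;  python3 - <<'E'
from h import *
im=grab('wrist'); save('w14',im['img']); 
E
```

```text
pos [ 565.7  -176.51   78.2 ] t 14.3 w 13.78 F [-1.75  0.03 13.42] Mo [0.147 0.452 0.228] q6 2.23
xdir -146.19 ydir [ 0.0036 -0.0019 -1.    ]
level turn/pi [0.0006 0.0012 0.    ]
```

View pics/w14.png

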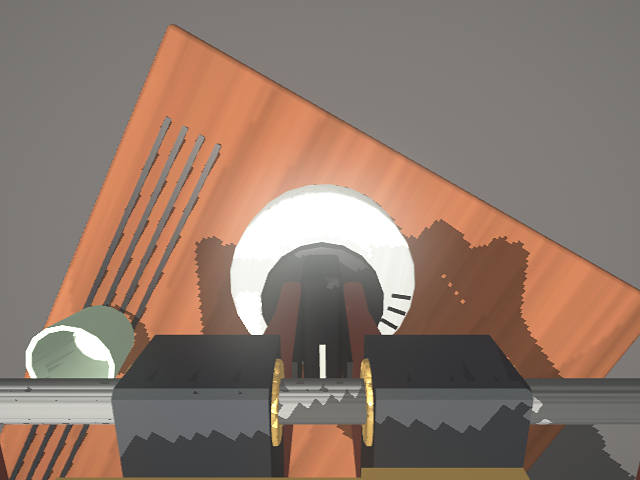

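```bash
python3 dot.py 401 296;python3 dot.py 396 311;python3 dot.py 388 323
```

```text
dot [ 531.4 -192.2   51.5] ang -154.7 rad 37.8
((565.7901611328125, -176.65585327148438), 43.38503646850586)
dot [ 528.8 -184.7   51.5] ang -166.8 rad 37.7
((565.7901611328125, -176.65585327148438), 43.38503646850586)
dot [ 528.2 -177.5   51.5] ang -177.8 rad 37.3
((565.7901611328125, -176.65585327148438), 43.38503646850586)
```

>>> jog_arm(
  steps=[
    {"dp": [-0.006, 0, 0.0], "turn": [0, 0, 0], "claw": 0},
    {"dp": [-0.003, 0, 0.006], "turn": [0, 0, 0], "claw": 0},
    {"dp": [-0.003, 0, 0.006], "turn": [0, 0, 0], "claw": 0.4},
    {"dp": [-0.003, 0, 0.006], "turn": [0, 0, 0], "claw": 0.4},
    {"dp": [-0.003, 0, 0.006], "turn": [0, 0, 0], "claw": 0.4},
    {"dp": [-0.003, 0, 0.006], "turn": [0, 0, 0], "claw": 0.4},
    {"dp": [-0.003, 0, 0.006], "turn": [0, 0, 0], "claw": 0.4},
  ],
)

```text
t: 14.93
ee_pos: [565.4, -176.5, 78.5]
orientation: [-0.57, 1.882, -1.887]
ft_force: [-0.1, -0.2, 0.1]
width: 34.9
```

```bash
python3 st.py
```

```text
pos [ 565.44 -176.46   78.46] t 14.9333 w 34.9 F [-0.12 -0.18  0.12] Mo [ 0.077 -0.021 -0.023] q6 2.229
xdir -146.16 ydir [ 0.0035 -0.0017 -1.    ]
level turn/pi [0.0006 0.0011 0.    ]
```

Released with no force left. I'll retreat straight up and check.

>>> jog_arm(
  steps=[
    {"dp": [0, 0, 0.15], "turn": [0, 0, 0], "claw": 0.4},
    {"dp": [0, 0, 0.4], "turn": [0, 0, 0], "claw": 0.4},
    {"dp": [0, 0, 0.9], "turn": [0, 0, 0], "claw": 0.4},
    {"dp": [0, 0, 1], "turn": [0, 0, 0], "claw": 0.4},
  ],
)

```text
t: 15.27
ee_pos: [568.1, -177.4, 164.0]
orientation: [-0.564, 1.875, -1.889]
ft_force: [0.3, 0.6, 1.2]
width: 35.2
```

>>> jog_arm(
  steps=[
    {"dp": [0, 0, 0.3], "turn": [0, 0, 0], "claw": 0.4},
    {"dp": [0, 0, 0.5], "turn": [0, 0, 0], "claw": 0.4},
    {"dp": [0, 0, 0.5], "turn": [0, 0, 0], "claw": 0.4},
    {"dp": [0, 0, 0.5], "turn": [0, 0, 0], "claw": 0.4},
  ],
)

```text
t: 15.6
ee_pos: [568.5, -177.5, 205.1]
orientation: [-0.562, 1.874, -1.889]
ft_force: [0.1, -1.0, 0.1]
width: 35.2
```

```bash
python3 st.py; python3 tim.py w15; python3 - <<'E'
from h import *
im=dict(np.load('last_wrist.npz')); save('w15c',cv2.resize(im['img'][150:310,230:420],None,fx=4,fy=4,interpolation=cv2.INTER_CUBIC))
im=grab('side'); save('s15',im['img']); W=cloud(im)
r=np.hypot(W[...,0]-496,W[...,1]-165); m=(r<50)&(W[...,2]>81)&(W[...,2]<90); P=W[m]; print('lid',cv2.minEnclosingCircle(P[:,:2].astype(np.float32)),np.percentile(P[:,2],[5,50,95]))
E
```

```text
pos [ 568.52 -177.52  205.09] t 15.6 w 35.19 F [ 0.14 -1.01  0.1 ] Mo [ 0.086 -0.008 -0.025] q6 2.229
xdir -146.16 ydir [ 0.0122 -0.0047 -0.9999]
level turn/pi [0.0015 0.0039 0.    ]
48 5713 565.7 -176.2 43.9 [50.1 51.5 52.7]
72 2745 565.8 -176.2 25.9 [76.  77.5 78.7]
97 1564 566.0 -175.8 23.8 [103.6 105.4 106.6]
rect (565.6390380859375, -175.93899536132812) (13.63399600982666, 46.53875732421875) 34.118019104003906
bar dir 124.25320301318892 [ 566.1 -176.8  105.4]
lid ((494.295166015625, 165.61997985839844), 43.57807159423828) [81.47653947 83.62915662 87.03748805]
```

View pics/w15c.png

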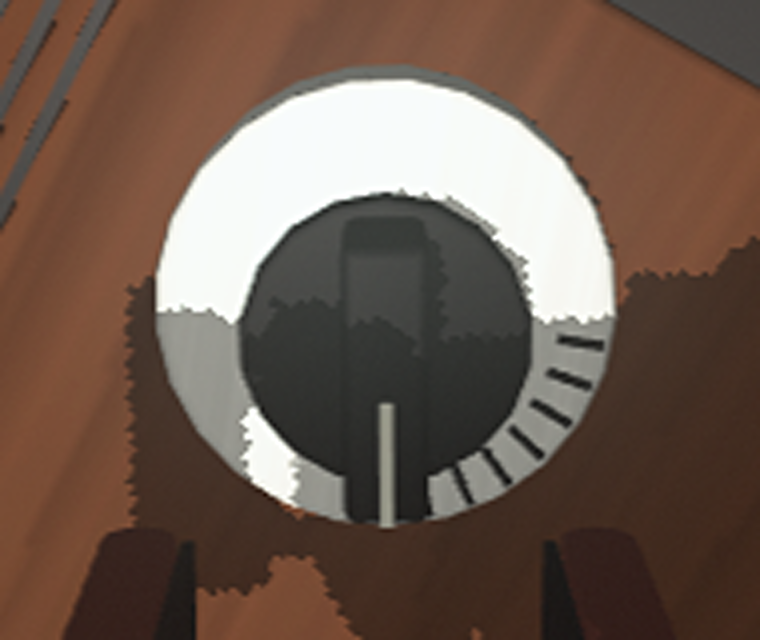

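View pics/s15.png

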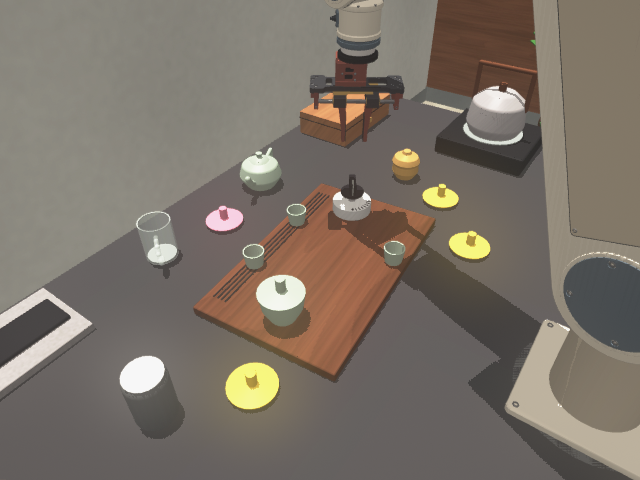

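The crop shows the pointer at (386,465), covering the last tick. The drum centre is unchanged to about 0.3 mm, and the side view shows the lid seated and the small cups in place. I'm handing in.

```bash
python3 -c "
from h import *
print(ctrl.close_job()); print(ctrl.get_obs()['t'])"
```

```text
the job is handed in; nothing more can be done
None
the job is handed in; nothing more can be done
```

I put the pale green lid on the cup, wound the timer knob to its stop, released both, and handed the job in at about 15.7 s. No verdict was given.

- **Lid:** after release, its centre was within about 1 mm of the cup's measured centre. The slope was below 0.004 rad, and the grip top was at about 115 mm, which matches a seated lid. In the last side view it was still seated.
- **Timer:** I pressed with about 13 to 15.5 N while turning. The first tick mark stayed within about 1° and the drum centre within about 0.3 mm, so the timer did not twist or slide.
- **Knob:** the bar finished about 81° past the first tick mark, or 1.40 to 1.42 rad, so it is at the stop. I never felt a clear rise in torque there, so this rests on the measured angle alone.
- **Other tea things:** I did not re-measure them, but in the final side view the tasting cups, burner and caddy looked unmoved.
- **Disagreement:** the first top and wrist camera readings differed by 2 to 5 mm. I used the wrist readings, and the grasps confirmed them.

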